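# Close the banding jig on a note bundle: index the spring-plunger guide

## Robot

A 6-joint arm with a two-finger parallel gripper is mounted at the origin on a cart in front of the work surface, level with it; the furniture and walls round the work are solid. World frame = base frame: x ahead of the robot, y to its left, z up, the work surface at z = 0. Lengths are in m, angles in degrees, forces in N, time in s.
With the tool pointing down it reaches from about 0.4 to 0.825 m from the base axis. Payload 7 kg.
Tool frame: the origin (TCP) lies on the front face of the gripper's body, between the roots of the fingers; the fingertips stand 66 mm ahead of it and the grasp point (between the pads) lies 47 mm ahead of it; z points along the fingers, y is the line along which they close (so a half turn about z gives the same grasp; the last joint's range is limited). The gripper opens to 88 mm and grips with 3 to 60 N. Pads are 19 mm wide; open, the fingers measure 130 mm over their backs; the gripper's body (78 mm by 193 mm) begins 47 mm behind the grasp point.
Start: joints at [-51.618, 20.546, 0.682, 0, -70.136, -16.507], TCP at [0.251, -0.626, 0.292] pointing down, gripper open.
Joint ranges: [-176.03, 176.03], [-82.01, 121.73], [-58.28, 71.71], [-173.87, 95.51], [-174.79, -0.11], [-173.66, 173.66]. Speed limits (degrees/s): [136.94, 136.94, 172.46, 180, 180, 180].

## Interface

Orientations are given as [roll, pitch, yaw] about the fixed x, y, z axes, in that order (R = Rz(yaw) Ry(pitch) Rx(roll)).
In Python, from plant import ctrl gives the robot as it stands.
- The arm moves only by the tool send_rows, never from a script. Its argument "deltas" is a list of rows, each a list of 2 entries, a list of its own where there are three numbers: the shift along the tool's x, y, z each as a share of 800 mm, from -1 to 1, then the turn about the tool's z as a share of 90 degrees, from -1 to 1. A call has exactly 5 rows; each row is the pose to reach, as a shift and turn from the pose commanded when the call began, along the tool's axes at that moment; what a row does not reach only later rows make up. A row lasts 1/12 s, in which the tool goes at most 41.7 mm and 7.16 degrees, less where a joint would pass 70% of its speed; a pose out of reach is approached as far as the arm can. A call with a number of a shift or a turn outside -1 to 1 is refused whole. A call with a gripper value outside its range is refused whole. "gripper" is the opening, from 0 (shut) to 1 (fully open), set as the call begins (left out, the last holds). The fingers move at their own pace and stop on an object; the grip force is fixed at half the most. Time passes only in rows, so rows that repeat a pose let the fingers close, or fill a call up. It gives the time, the measured TCP pose, the force, the opening and the grip force at its end, in the units of the state.
- ctrl.get_obs(): the state, without advancing time (a new reading comes with each control period).
- ctrl.snapshot(name): name is "side" or "top" or "wrist"; returns a dict with "color" (420x560x3 uint8, red, green, blue), "vertical_fov" (degrees; the focal length in pixels is half the picture's height over the tangent of half this angle, whatever the lens; pixels are square), "cx", "cy" (the principal point, pixels), "rvec" (rotation vector, rad) and "tvec" (3), from world to camera coordinates, as OpenCV has them. Camera axes: x right, y down, z forward; pixel columns grow to the right and rows downward; lengths in m; the calibration is good to about 2 mm. A picture is of the moment at which its call begins. There is no depth.
- ctrl.close_job(): hands the job in; it is judged then, once.
Trained networks look in a picture, given as the dict that the camera call returned (one of the last four; its "shot" number tells which), for a name from the list of things; names that differ only in an ending like _2 or _b are one class to them, and where a whole thing is asked for, a point or a joint stands for the part that bears it (a point fixed in the world has none). Each returns a list of dicts, best first, with "conf" (0 to 1); they miss things now and then, are a little off and sometimes report something else, mostly with a low value. They report only what shows in the picture. A call takes as long as a camera call.
- ctrl.boxes_of(picture, thing): "xy" ([column, row] as shares, 0 to 1, of the picture: columns of its width, rows of its height, amid what is visible of it).
- ctrl.cut_out(picture, thing): "pixels" (420x560 bool, what is visible of it) and "xy" ([column, row] as shares, 0 to 1, of the picture: columns of its width, rows of its height, amid what is visible of it).
The state is a dict: "clock": time; "joint_pos": joint angles; "qvel": joint speeds; "tau": joint torques, N m; "tool_pos": TCP position; "orientation": TCP orientation; "force": force on the tool from outside, world axes, zero at the start; "moment": the same for the moment, N m; "opening": finger opening in m; "gripper_force": force on a finger pad.
Only numpy, scipy, OpenCV 4.12 (cv2) and the standard library are available. Lean on these libraries where they do the work, as an engineer would, in place of code of your own. Each camera call takes 0.05 s, during which the arm holds its last target. There are 200 camera calls.

## Task

Square the note bundle in the banding jig: first push it gently along its length until its end is home against the jig's left end stop. Then pull up the guide's black plunger knob, slide the guide towards the far fence to the next hole and let the plunger snap right in there, so that the guide's spring pad holds the bundle flush against the far fence. Feel for the hole without ramming it, so that its brass shoe stays where it is clamped, do not bruise the notes, and leave the coin rolls, the ink pad and the spare bundle alone.

Things in the scene. Friction and masses are not known exactly. Their poses are not given: they have to be found in the camera images.
- jig: Note banding jig, a grey base plate 260 x 196 mm, 8 mm high, fixed on the desk; it may stand turned. Origin: on the desk under the plate, 135 mm from its near edge. Its x points from the plunger side to the far fence, its y to the left end stop, z up. Plate from x = -135 to 125 mm, y = -94 to 102 mm; the -y side is open.
- fence (a point): Foot of the middle of the far fence's inner face (aluminium rail along the jig's y, 190 mm long, 24 mm high above the plate): jig x = 95, y = 5, z = 8 mm. Fixed to the jig.
- end_stop (a point): Foot of the middle of the left end stop's inner face (aluminium rail along the jig's x, from x = 1 to 95 mm, 24 mm high above the plate): jig x = 48, y = 85, z = 8 mm. Fixed to the jig.
- loading_hole (a point): Mouth of the hole that holds the plunger at the start, in the steel index bar (along the jig's x, 26 mm wide, y = 0, x = -130 to -14 mm, top z = 20 mm): jig x = -90 mm. The next hole towards the fence is in a small brass shoe let into the bar, 42 to 58 mm further on: set differently each time, never measured. It is 10.5 mm long, for an 8 mm pin that is nearly flat-ended.
- guide (a joint): Travel (m) of the guide, a dark steel saddle on the bar (top z = 36 mm) with a 124 mm wide spring pad ahead, along jig x: 0 at the loading hole, growing to the fence; next hole at 0.042 to 0.058. Pad face at jig x = -15 mm + this. The pad yields up to 21 mm with 1.4 to 3.4 N, and meets the bundle before that hole. Sliding takes 1 to 4 N, up to 7 N with the pad pressing.
- saddle_rear (a point): Middle of the flat rear face (44 mm wide, from z = 9 to 36 mm, straddling the bar) of the guide's dark steel saddle, on the side away from the fence, 25 mm behind the pin; moves with the guide. A good place to push the guide along; pushing sideways on the knob also presses the pin onto the bar and makes it stick.
- plunger (a joint): Lift of the spring plunger, in m: 0 when its pin is fully in a hole, 0.006 to 0.007 when the pin rides on top of the bar or shoe, at most 0.012. The spring pulls it down with 4 N when seated and 6.5 N when fully up. The guide is locked unless this is above 0.007.
- knob (a point): Middle of the black round plunger knob (24 mm across, 24 mm high, upright, standing on the guide over the pin). It is 61 mm above the desk when the plunger is seated, with the knob's underside at 47 mm, and moves with guide and plunger.
- shoe_slip (a joint): How far the brass shoe with the working hole has been knocked along the bar out of its clamped setting, in m (0 at the start). It slips if it is pushed with more than about 10 N through the pin.
- bundle: Banded note bundle lying flat in the jig between pad and far fence, 71 (its x) x 160 (its y) x 21 mm thick, 0.1 kg. Origin: centre of its underside. At the start a few degrees askew and sticking out of the jig's open -y side. Home against the end stop its origin is at jig y = 5 mm, flush with the fence at jig x = 59 mm.
- coin_roll: Paper roll of coins with a green band, standing on end left of the jig, 25 mm across, 60 mm high. Origin: centre of its underside. Leave it alone.
- coin_roll_b: Paper roll of coins with a blue band, standing on end left of the jig, 25 mm across, 60 mm high. Origin: centre of its underside. Leave it alone.
- ink_pad: Blue stamp-pad tin, 75 x 112 x 14 mm, lying left of the jig. Origin: centre of its underside. Leave it alone.
- spare_bundle: Another note bundle, 74 x 161 x 17 mm, lying on the desk to the right of the jig. Origin: centre of its underside. Leave it alone.

How it is judged (in metres and radians):
On the way, in this order (a step that is already met when the one before it is completed fails the run):
1. the bundle's end is home against the left end stop (y of bundle in the frame of jig above 0 m), for 0.1 s.
2. the plunger knob is pulled up clear of the bar (value of joint plunger above 0.0075 m), for 0.05 s.
3. the guide is at the next hole with the plunger snapped fully in (value of joint guide between 0.038 and 0.062 m and value of joint plunger below 0.0015 m), for 0.2 s.
At the end, for the whole second after the job is handed in: The plunger is seated (within 1.5 mm) in the next hole, the guide 38 to 62 mm from where it started, and the bundle lies at rest flat on the jig's floor, its end within about 3.5 mm of the end stop, its long side within about 2.5 mm of the far fence and square to it within 0.03 rad (all of step 3 and y of bundle in the frame of jig above 0.0015 m and x of bundle in the frame of jig above 0.0565 m and z of bundle in the frame of jig below 0.011 m and angle between the y axis of bundle and the y axis of jig, either way round below 0.03 rad and linear speed of bundle below 0.01 m/s); the robot touches nothing.
It fails at once if the brass shoe is rammed more than 1.5 mm out of its clamped setting (value of joint shoe_slip above 0.0015 m or value of joint shoe_slip below -0.0015 m).
It fails at once if the notes are bruised: the fingers press the bundle with more than 25 N (contact force between the fingers and bundle above 25 N).
It fails at once if a coin roll, the ink pad or the spare bundle is moved by more than 15 mm or a coin roll is tipped (distance of any of coin_roll, coin_roll_b, ink_pad, spare_bundle from where it was at the start of the episode above 0.015 m or angle between any of coin_roll, coin_roll_b's own z axis and vertical above 0.4 rad).
It also fails if it takes over 64 s, if anything falls off the work surface, if the arm or the gripper's body presses on something with over 40 N, if the wrist force passes 120 N, or if a joint passes its speed limit or range.

## Working session

There is one attempt and no reset: what is moved stays moved. The work goes in short steps, Python scripts to look and compute and a tool call to move; the robot and the scene stay as the last step left them, time stands still between calls to the robot, and variables do not carry over. Pictures are saved under pics/ and viewed, at most 10 in all, crops included, and the job is handed in when it is done.

Besides the shell and the picture viewer there is one more tool, called after ">>>" by a JSON object that holds its "name" and its "arguments". send_rows: Moves the arm, as the interface text tells. Shift numbers are shares of 800 mm and turn numbers shares of 90 degrees, none past 1 either way. Its arguments: {"type":"object","properties":{"deltas":{"type":"array","items":{"type":"array"}},"gripper":{"type":"number"}},"required":["deltas"]}

```bash
ls; mkdir -p pics; cat > h.py <<'E'
import numpy as np, cv2
from plant import ctrl
def K(s):
    f=210/np.tan(np.radians(s["vertical_fov"])/2)
    return np.array([[f,0,s["cx"]],[0,f,s["cy"]],[0,0,1.]])
def snap(n,fn=None):
    s=ctrl.snapshot(n)
    if fn: cv2.imwrite("pics/"+fn,s["color"][:,:,::-1])
    return s
def ray(s,uv,z):
    R=cv2.Rodrigues(np.array(s["rvec"],float))[0];t=np.array(s["tvec"],float).ravel()
    d=R.T@np.linalg.inv(K(s))@np.array([uv[0],uv[1],1.]);c=-R.T@t
    return c+d*(z-c[2])/d[2]
def proj(s,P):
    return cv2.projectPoints(np.array(P,float).reshape(-1,3),np.array(s["rvec"],float),np.array(s["tvec"],float),K(s),None)[0].reshape(-1,2)
E
python3 - <<'E'
from h import *
o=ctrl.get_obs();print(o)
for n in("top","side"):
    s=snap(n,n+"0.png");R=cv2.Rodrigues(np.array(s["rvec"]))[0];print(n,-R.T@np.array(s["tvec"]).ravel())
    for t,z in(("knob",.061),("bundle",.029),("spare_bundle",.017),("coin_roll",.06),("ink_pad",.014),("saddle_rear",.03),("jig",.008),("fence",.008),("end_stop",.008),("loading_hole",.02)):
        try:
            for b in ctrl.boxes_of(s,t)[:3]:
                uv=np.array(b["xy"])*[560,420];print(t,round(b["conf"],2),uv.round(),ray(s,uv,z).round(4))
        except Exception as e: print(t,e)
E
```

```text
pics
{'clock': 0.0, 'joint_pos': array([-5.16167863e+01,  2.05892591e+01,  6.32093551e-01, -1.84493329e-02,
       -7.01360346e+01, -1.65085142e+01]), 'qvel': array([-0.08964578, -0.01225093,  0.04238398,  0.02390659,  0.02116172,
        0.06271277]), 'tau': array([ 1.01296533e-03, -5.82719600e+01,  2.93048805e+01,  6.99729055e+00,
        6.71991846e-03, -1.97855657e-04]), 'tool_pos': array([ 0.25133237, -0.62603845,  0.29123966]), 'orientation': array([ 1.79905713e+02, -9.85724839e-03, -1.58131575e+02]), 'force': array([-0.88121519, -0.63268479,  0.77998302]), 'moment': array([-0.00839727, -0.00623619,  0.02588078]), 'gripper_force': 0.0, 'opening': 0.08734611840086028}
top [0.41988973 0.09018345 0.92710663]
knob 0.49 [251. 257.] [0.4379 0.1419 0.061 ]
bundle 0.95 [266. 193.] [0.5715 0.1111 0.029 ]
spare_bundle 0.71 [345. 234.] [ 0.4827 -0.0516  0.017 ]
spare_bundle 0.45 [250. 256.] [0.4412 0.1473 0.017 ]
coin_roll 0.72 [172. 258.] [0.4402 0.2992 0.06  ]
coin_roll 0.59 [172. 232.] [0.4908 0.2988 0.06  ]
ink_pad 0.77 [163. 194.] [0.577  0.3317 0.014 ]
saddle_rear 0.92 [251. 241.] [
[... 302 characters left out ...]
661 0.02  ]
side [ 0.19096724 -0.48091474  0.62912551]
knob 0.66 [222. 203.] [0.4383 0.1439 0.061 ]
bundle 0.67 [295. 208.] [0.5723 0.0975 0.029 ]
spare_bundle 0.56 [298. 286.] [ 0.4814 -0.064   0.017 ]
coin_roll 0.64 [193. 171.] [0.4301 0.2666 0.06  ]
coin_roll 0.57 [210. 163.] [0.4697 0.2749 0.06  ]
coin_roll 0.54 [300. 285.] [ 0.4654 -0.0937  0.06  ]
ink_pad 0.85 [246. 157.] [0.5766 0.3213 0.014 ]
saddle_rear 0.78 [239. 214.] [0.4668 0.1324 0.03  ]
jig 0.88 [244. 213.] [0.4893 0.1536 0.008 ]
fence 0.81 [245. 214.] [0.4891 0.1499 0.008 ]
end_stop 0.63 [243. 208.] [0.4925 0.1678 0.008 ]
loading_hole 0.57 [247. 212.] [0.4888 0.1429 0.02  ]
loading_hole 0.56 [221. 203.] [0.4544 0.1895 0.02  ]
```

```bash
python3 - <<'E'
import cv2
a=cv2.imread("pics/top0.png")[140:300,130:390];cv2.imwrite("pics/t0c.png",cv2.resize(a,(780,480),interpolation=cv2.INTER_CUBIC))
E
```

```text
(no output)
```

View pics/t0c.png

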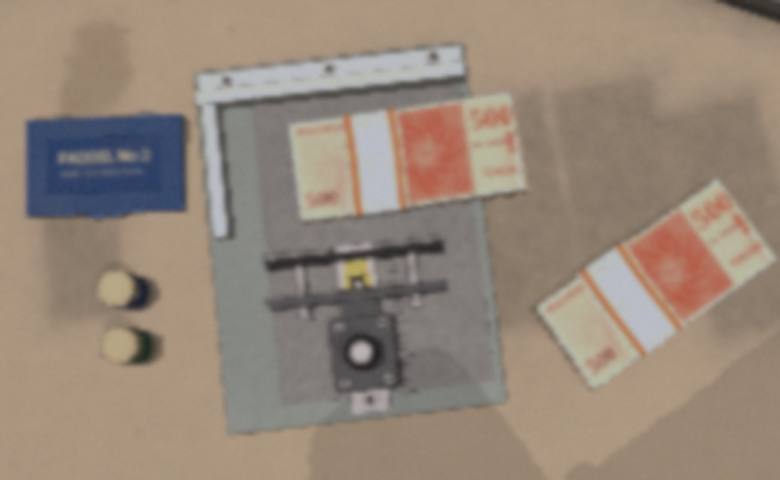

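View pics/side0.png

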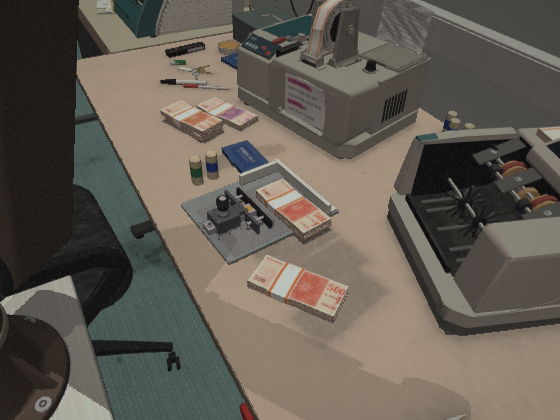

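The pictures show the jig upright with the fence at the far side. In the crop its near corners are at about (229,433) and (506,402), the fence's outer corners at (196,73) and (465,43), the end stop's near end at (230,236), and the knob at (362,351). The bundle sticks out to the right, the coin rolls and ink pad are on the left, and the spare bundle is on the right.

```bash
cat >> h.py <<'E'
def j2w(J,p):
    c,s=np.cos(J[2]),np.sin(J[2]);p=np.atleast_2d(np.array(p,float))
    return np.c_[J[0]+c*p[:,0]-s*p[:,1],J[1]+s*p[:,0]+c*p[:,1],p[:,2]]
def w2j(J,p):
    d=np.array(p[:2])-J[:2];c,s=np.cos(J[2]),np.sin(J[2]);return np.array([c*d[0]+s*d[1],-s*d[0]+c*d[1]])
def plan(goal,yaw):   # goal TCP world, yaw deg -> shares along tool axes, turn share
    o=ctrl.get_obs();y=np.radians(o["orientation"][2]);d=np.array(goal)-o["tool_pos"]
    t=np.array([np.cos(y)*d[0]+np.sin(y)*d[1],np.sin(y)*d[0]-np.cos(y)*d[1],-d[2]])
    dy=(o["orientation"][2]-yaw+180)%360-180
    print("clock",round(o["clock"],2),"yaw",o["orientation"][2].round(2),"mm",(t*1000).round(1),"share",(t/.8).round(4),"turn",round(dy/90,4))
E
cat > fit.py <<'E'
from h import *
from scipy.optimize import least_squares
import json
s=snap("top")
M=np.array([[-135,102,8],[-135,-94,8],[125,100,32],[125,-90,32],[1,85,32],[-90,0,73]])/1000
U=np.array([[229,433],[506,402],[196,73],[465,43],[230,236],[361,351]])/3+[130,140]-[0,0]
f=lambda J:(proj(s,j2w(J,M))-U).ravel()
r=least_squares(f,[.53,.14,.1],loss='soft_l1');J=r.x;print(J,np.degrees(J[2]),r.fun.reshape(-1,2).round(1))
json.dump(list(J),open("J.json","w"))
B=np.array([[289,124],[511,94],[527,189],[300,221]])/3+[130,140]
b=np.array([w2j(J,ray(s,u,.029)) for u in B]);print("bundle corners",b.round(4),"centre",b.mean(0))
for t in ("bundle","spare_bundle"):
    m=ctrl.cut_out(s,t)[0];c,h=cv2.findContours(m["pixels"].astype(np.uint8),0,2);c=max(c,key=len)
    q=cv2.boxPoints(cv2.minAreaRect(c));print(t,np.array([w2j(J,ray(s,u,.029)) for u in q]).round(4))
# goal: pusher pre-contact, fingers along jig x
g=j2w(J,[.05,-.165,.15])[0];print("goal",g);plan(g,np.degrees(J[2])-90)
E
python3 fit.py
```

```text
[0.52617498 0.14993778 0.08218324] 4.708753037812066 [[-0.5  0.7]
 [ 0.7  1.4]
 [-0.4 -3.5]
 [-0.3 -2.4]
 [ 0.2 -0.3]
 [ 0.3  0.8]]
bundle corners [[ 0.0752  0.0384]
 [ 0.0807 -0.1184]
 [ 0.0126 -0.1222]
 [ 0.0063  0.0367]] centre [ 0.04369311 -0.04136552]
bundle [[ 0.0769  0.0394]
 [ 0.0836 -0.1177]
 [ 0.0094 -0.12  ]
 [ 0.003   0.0355]]
spare_bundle [[-0.0681 -0.1136]
 [ 0.0109 -0.2531]
 [-0.0534 -0.2878]
 [-0.1309 -0.1491]]
goal [ 0.5895512  -0.01040078  0.15      ]
clock 1.25 yaw -158.12 mm [-543.2  445.7  142.2] share [-0.679   0.5571  0.1777] turn -0.8093
```

```bash
python3 - <<'E'
import re
t=open("fit.py").read()
t=t.replace("f=lambda J:(proj(s,j2w(J,M))-U).ravel()","""def f(p):
    m=M.copy();m[2:4,0]=p[3];return (proj(s,j2w(p[:3],m))-U).ravel()""").replace("[.53,.14,.1]","[.53,.14,.1,.12]").replace("J=r.x;","J=r.x[:3];print(r.x);").replace("[.05,-.165","[.045,-.165")
open("fit.py","w").write(t)
E
python3 fit.py
```

```text
[0.52770554 0.15023823 0.08675122 0.11701235]
[0.52770554 0.15023823 0.08675122] 4.970479045261452 [[-0.3  0.1]
 [ 0.8  0.4]
 [-0.4 -0.3]
 [-0.3  0.4]
 [ 0.  -0.8]
 [ 0.3  0. ]]
bundle corners [[ 0.0738  0.0379]
 [ 0.0786 -0.119 ]
 [ 0.0105 -0.1224]
 [ 0.0049  0.0365]] centre [ 0.04195287 -0.04173138]
bundle [[ 0.0745  0.0402]
 [ 0.0796 -0.1185]
 [ 0.0089 -0.1199]
 [ 0.0041  0.0373]]
spare_bundle [[-0.0697 -0.1145]
 [ 0.0053 -0.2514]
 [-0.0578 -0.2843]
 [-0.1314 -0.1482]]
goal [ 0.58683232 -0.01024238  0.15      ]
clock 1.4 yaw -158.13 mm [-540.8  446.8  142.2] share [-0.676   0.5585  0.1777] turn -0.8122
```

```bash
python3 - <<'E'
from h import *
s=snap("side")
for u in((440,330),(388,205),(418,160),(345,158)):print(u,ray(s,u,0).round(3),ray(s,u,.2).round(3))
E
```

```text
(440, 330) [ 0.644 -0.238  0.   ] [ 0.5   -0.315  0.2  ]
(388, 205) [0.77  0.043 0.   ] [ 0.586 -0.124  0.2  ]
(418, 160) [0.941 0.138 0.   ] [ 0.702 -0.058  0.2  ]
(345, 158) [0.791 0.226 0.   ] [0.6   0.001 0.2  ]
```

>>> {"name": "send_rows", "arguments": {"deltas": [[[-0.444, 0.536, 0], 0], [[-0.444, 0.536, 0], 0], [[-0.444, 0.536, 0], 0], [[-0.444, 0.536, 0], 0], [[-0.444, 0.536, 0], 0]], "gripper": 0.34}}

```text
clock: 1.87
tool_pos: [0.3151, -0.4263, 0.2921]
orientation: [-180.0, 0.0, -158.2]
force: [1.4, 1.1, 0.8]
opening: 0.06
gripper_force: 0.0
```

>>> {"name": "send_rows", "arguments": {"deltas": [[[-0.278, 0.335, 0], 0], [[-0.278, 0.335, 0], 0], [[-0.278, 0.335, 0], 0], [[-0.278, 0.335, 0], 0], [[-0.278, 0.335, 0], 0]]}}

```text
clock: 2.28
tool_pos: [0.3788, -0.2278, 0.2926]
orientation: [-180.0, 0.1, -158.1]
force: [0.8, -0.5, -1.2]
opening: 0.0312
gripper_force: 0.0
```

```bash
cat > p.py <<'E'
import sys,json
from h import *
J=np.array(json.load(open("J.json")))
x,y,z,a=map(float,sys.argv[1:5]);o=ctrl.get_obs()
print("jig tcp mm",(w2j(J,o["tool_pos"])*1000).round(1),"z",(o["tool_pos"][2]*1000).round(1),"F",o["force"].round(1),"open",o["opening"].round(4))
plan(j2w(J,[x/1000,y/1000,z/1000])[0],np.degrees(J[2])+a)
E
python3 p.py 45 -165 290 -90;python3 p.py 45 -165 86 -90
```

```text
Traceback (most recent call last):
  File "p.py", line 5, in <module>
    print("jig tcp mm",(w2j(J,o["tool_pos"])*1000).round(1),"z",(o["tool_pos"][2]*1000).round(1),"F",o["force"].round(1),"open",o["opening"].round(4))
                                                                                                                                ^^^^^^^^^^^^^^^^^^
AttributeError: 'float' object has no attribute 'round'
Traceback (most recent call last):
  File "p.py", line 5, in <module>
    print("jig tcp mm",(w2j(J,o["tool_pos"])*1000).round(1),"z",(o["tool_pos"][2]*1000).round(1),"F",o["force"].round(1),"open",o["opening"].round(4))
                                                                                                                                ^^^^^^^^^^^^^^^^^^
AttributeError: 'float' object has no attribute 'round'
```

```bash
sed -i 's/o\["opening"\].round(4)/round(o["opening"],4)/' p.py
python3 p.py 45 -165 290 -90
```

```text
jig tcp mm [-181.1 -363.7] z 292.6 F [ 0.8 -0.5 -1.2] open 0.0312
clock 2.28 yaw -158.13 mm [-274.1  124.4    2.6] share [-0.3426  0.1555  0.0032] turn -0.8123
```

>>> {"name": "send_rows", "arguments": {"deltas": [[[-0.343, 0.156, 0], -0.812], [[-0.343, 0.156, 0], -0.812], [[-0.343, 0.156, 0], -0.812], [[-0.343, 0.156, 0], -0.812], [[-0.343, 0.156, 0], -0.812]]}}

```text
clock: 2.7
tool_pos: [0.5237, -0.077, 0.2927]
orientation: [-179.9, 0.0, -121.9]
force: [1.0, -0.5, 0.6]
opening: 0.0296
gripper_force: 0.0
```

```bash
python3 p.py 45 -165 200 -90
```

```text
jig tcp mm [ -23.7 -226. ] z 292.7 F [ 1.  -0.5  0.6] open 0.0296
clock 2.7 yaw -121.93 mm [-90.  -18.3  92.7] share [-0.1125 -0.0229  0.1159] turn -0.41
```

>>> {"name": "send_rows", "arguments": {"deltas": [[[-0.1125, -0.023, 0.06], -0.41], [[-0.1125, -0.023, 0.116], -0.41], [[-0.1125, -0.023, 0.116], -0.41], [[-0.1125, -0.023, 0.116], -0.41], [[-0.1125, -0.023, 0.116], -0.41]]}}

```text
clock: 3.12
tool_pos: [0.5859, -0.0114, 0.1954]
orientation: [179.7, -0.1, -86.1]
force: [0.3, -1.2, 0.7]
opening: 0.03
gripper_force: 0.0
```

```bash
python3 p.py 45 -165 81 -90;  python3 - <<'E'
from h import *
s=snap("wrist","w0.png")
E
```

```text
jig tcp mm [  44.  -166.1] z 195.4 F [ 0.3 -1.2  0.7] open 0.03
clock 3.12 yaw -86.07 mm [ -1.1  -1.  114.4] share [-0.0014 -0.0013  0.143 ] turn -0.0116
```

View pics/w0.png

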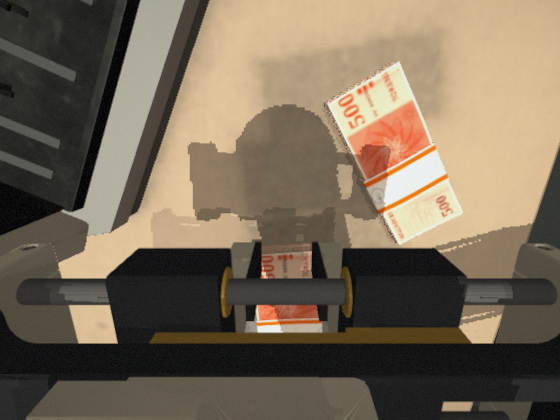

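The wrist view shows the spare bundle at about (395,150), clear of the fingers. The target bundle's end shows between the fingertips at about (290,285), and the machine on the left is well clear. I'll descend and then push.

>>> {"name": "send_rows", "arguments": {"deltas": [[[-0.0014, -0.0013, 0.05], -0.0116], [[-0.0014, -0.0013, 0.1], -0.0116], [[-0.0014, -0.0013, 0.135], -0.0116], [[-0.0014, -0.0013, 0.143], -0.0116], [[-0.0014, -0.0013, 0.143], -0.0116]]}}

```text
clock: 3.58
tool_pos: [0.5863, -0.012, 0.0836]
orientation: [179.8, -0.1, -85.6]
force: [-0.5, 0.4, 1.0]
opening: 0.0295
gripper_force: 0.0
```

```bash
python3 p.py 45 -93 81 -90
```

```text
jig tcp mm [  44.3 -166.7] z 83.6 F [-0.5  0.4  1. ] open 0.0295
clock 3.58 yaw -85.59 mm [-73.7   0.    2.6] share [-0.0921  0.      0.0032] turn -0.0062
```

>>> {"name": "send_rows", "arguments": {"deltas": [[[-0.012, 0, 0.0016], 0], [[-0.024, 0, 0.0016], 0], [[-0.035, 0, 0.0016], 0], [[-0.045, 0, 0.0016], 0], [[-0.054, 0, 0.0016], 0]]}}

```text
clock: 4.0
tool_pos: [0.5842, 0.0329, 0.085]
orientation: [-179.9, 0.0, -85.4]
force: [-0.5, -1.5, 1.3]
opening: 0.0299
gripper_force: 0.5
```

>>> {"name": "send_rows", "arguments": {"deltas": [[[-0.008, 0, 0], 0], [[-0.016, 0, 0], 0], [[-0.024, 0, 0], 0], [[-0.032, 0, 0], 0], [[-0.038, 0, 0], 0]]}}

```text
clock: 4.42
tool_pos: [0.5814, 0.0625, 0.0837]
orientation: [180.0, -0.0, -85.5]
force: [0.4, -0.7, 0.9]
opening: 0.0295
gripper_force: 0.5
```

```bash
python3 p.py 45 -85 81 -90; python3 - <<'E'
from h import *
s=snap("top","t1.png");cv2.imwrite("pics/t1c.png",cv2.resize(s["color"][140:300,180:340,::-1],(600,600),interpolation=cv2.INTER_CUBIC))
E
```

```text
jig tcp mm [ 45.9 -92. ] z 83.7 F [ 0.4 -0.7  0.9] open 0.0295
clock 4.42 yaw -85.45 mm [-7.   0.9  2.7] share [-0.0088  0.0011  0.0033] turn -0.0047
```

View pics/t1c.png

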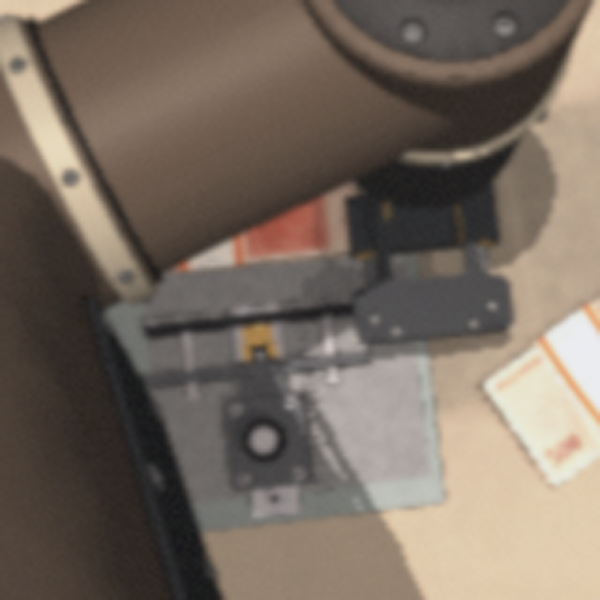

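The top view shows the bundle mostly hidden by the arm, with its near edge along about row 250–270, being pushed ahead of the fingers. I'll feel for the end stop slowly.

>>> {"name": "send_rows", "arguments": {"deltas": [[[-0.0015, 0, 0], 0], [[-0.003, 0, 0], 0], [[-0.0045, 0, 0], 0], [[-0.006, 0, 0], 0], [[-0.006, 0, 0], 0]]}}

```text
clock: 4.88
tool_pos: [0.581, 0.0666, 0.0836]
orientation: [180.0, 0.0, -85.5]
force: [-0.3, -0.2, 0.5]
opening: 0.03
gripper_force: 0.0
```

>>> {"name": "send_rows", "arguments": {"deltas": [[[-0.0006, 0, 0], 0], [[-0.0012, 0, 0], 0], [[-0.0018, 0, 0], 0], [[-0.0018, 0, 0], 0], [[-0.0018, 0, 0], 0]]}}

```text
clock: 5.3
tool_pos: [0.5809, 0.0681, 0.0837]
orientation: [180.0, 0.0, -85.5]
force: [0.2, -0.8, -0.3]
opening: 0.0297
gripper_force: 0.1
```

>>> {"name": "send_rows", "arguments": {"deltas": [[[-0.0006, 0, 0], 0], [[-0.0012, 0, 0], 0], [[-0.0018, 0, 0], 0], [[-0.0018, 0, 0], 0], [[-0.0018, 0, 0], 0]]}}

```text
clock: 5.72
tool_pos: [0.5809, 0.0696, 0.0837]
orientation: [-180.0, 0.0, -85.5]
force: [-0.4, -0.1, -0.1]
opening: 0.0297
gripper_force: 0.0
```

```bash
python3 p.py 45 -85 81 -90
```

```text
jig tcp mm [ 46.  -84.9] z 83.7 F [-0.4 -0.1 -0.1] open 0.0297
clock 5.72 yaw -85.46 mm [0.1 1.  2.7] share [0.0001 0.0012 0.0034] turn -0.0048
```

>>> {"name": "send_rows", "arguments": {"deltas": [[[-0.0006, 0, 0], 0], [[-0.0012, 0, 0], 0], [[-0.0015, 0, 0], 0], [[-0.0015, 0, 0], 0], [[-0.0015, 0, 0], 0]]}}

```text
clock: 6.13
tool_pos: [0.5808, 0.0702, 0.0837]
orientation: [180.0, -0.0, -85.5]
force: [0.7, -5.3, 0.3]
opening: 0.0297
gripper_force: 2.6
```

>>> {"name": "send_rows", "arguments": {"deltas": [[[-0.0006, 0, 0], 0], [[-0.0012, 0, 0], 0], [[-0.0012, 0, 0], 0], [[-0.0012, 0, 0], 0], [[-0.0012, 0, 0], 0]]}}

```text
clock: 6.55
tool_pos: [0.5807, 0.0704, 0.0837]
orientation: [180.0, -0.1, -85.5]
force: [2.9, -9.2, -0.4]
opening: 0.0296
gripper_force: 5.0
```

>>> {"name": "send_rows", "arguments": {"deltas": [[[0.02, 0, 0], 0], [[0.04, 0, 0], 0], [[0.04, 0, -0.04], 0], [[0.04, 0, -0.08], 0], [[0.04, 0, -0.12], 0]]}}

```text
clock: 6.97
tool_pos: [0.5828, 0.0396, 0.1804]
orientation: [179.9, -0.0, -85.5]
force: [1.2, 0.0, -0.2]
opening: 0.0294
gripper_force: 0.0
```

```bash
python3 p.py -90 0 180 0
```

```text
jig tcp mm [  45.3 -115. ] z 180.4 F [ 1.2  0.  -0.2] open 0.0294
clock 6.97 yaw -85.49 mm [-113.9  136.2    0.4] share [-0.1424  0.1703  0.0005] turn -1.0051
```

>>> {"name": "send_rows", "arguments": {"deltas": [[[-0.1424, 0.17, 0], -1], [[-0.1424, 0.17, 0], -1], [[-0.1424, 0.17, 0], -1], [[-0.1424, 0.17, 0], -1], [[-0.1424, 0.17, 0], -1]], "gripper": 0.7}}

```text
clock: 7.38
tool_pos: [0.4348, 0.1441, 0.1799]
orientation: [-180.0, 0.1, -49.2]
force: [-0.3, -0.5, -0.6]
opening: 0.0569
gripper_force: 0.0
```

>>> {"name": "send_rows", "arguments": {"deltas": [[[0, 0, 0], -0.6], [[0, 0, 0], -0.6], [[0, 0, 0], -0.6], [[0, 0, 0], -0.6], [[0, 0, 0], -0.6]]}}

```text
clock: 7.8
tool_pos: [0.4384, 0.143, 0.1798]
orientation: [-179.9, -0.0, -13.5]
force: [-0.6, -0.2, 0.2]
opening: 0.0613
gripper_force: 0.0
```

>>> {"name": "send_rows", "arguments": {"deltas": [[[0, 0, 0], -0.2], [[0, 0, 0], -0.2], [[0, 0, 0], -0.2], [[0, 0, 0], -0.2], [[0, 0, 0], -0.2]]}}

```text
clock: 8.22
tool_pos: [0.4385, 0.1428, 0.1798]
orientation: [-180.0, -0.0, 4.0]
force: [0.2, 0.5, -0.1]
opening: 0.0618
gripper_force: 0.0
```

```bash
python3 p.py -90 0 111 0;  python3 - <<'E'
from h import *
import json
J=np.array(json.load(open("J.json")))
s=snap("wrist","w1.png");print("expect knob top,bundle corners",proj(s,j2w(J,[[-.09,0,.073],[.02,.085,.029],[.02,-.075,.029],[-.135,-.094,.008],[-.135,.102,.008]])).round())
for n in("wrist","side"):
    s=snap(n)
    for b in ctrl.boxes_of(s,"knob")[:2]:
        uv=np.array(b["xy"])*[560,420];print(n,b["conf"],uv,(w2j(J,ray(s,uv,.061))*1000).round(1))
m=ctrl.cut_out(s,"bundle")
if m:
    c=max(cv2.findContours(m[0]["pixels"].astype(np.uint8),0,2)[0],key=len);print(np.array([w2j(J,ray(s,u,.029)) for u in cv2.boxPoints(cv2.minAreaRect(c))]).round(3))
E
```

```text
jig tcp mm [-89.5   0.3] z 179.8 F [ 0.2  0.5 -0.1] open 0.0618
clock 8.22 yaw 4.02 mm [-0.5  0.3 68.8] share [-0.0006  0.0003  0.0859] turn -0.0106
expect knob top,bundle corners [[286. 231.]
 [173.  78.]
 [382.  74.]
 [382. 247.]
 [185. 250.]]
wrist 0.87 [286.104 223.02 ] [-88.1   0. ]
side 0.74 [221.872 201.516] [-87.    5.9]
side 0.74 [300.104 288.414] [ -87.8 -243.7]
[[ 0.     0.075]
 [ 0.09   0.12 ]
 [ 0.078 -0.079]
 [-0.    -0.108]]
```

View pics/w1.png

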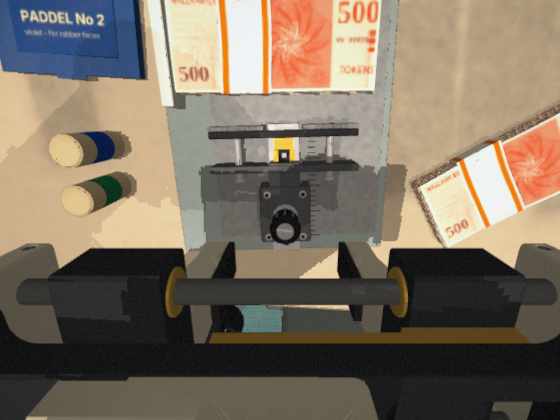

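The wrist view shows the knob at (286,228) between the fingers. The bundle sits against the end stop on the left at (170,100), and the shoe's hole shows at about (284,156). I'll descend and grip the knob.

>>> {"name": "send_rows", "arguments": {"deltas": [[[-0.0006, 0, 0.03], -0.01], [[-0.0006, 0, 0.06], -0.01], [[-0.0006, 0, 0.08], -0.01], [[-0.0006, 0, 0.088], -0.01], [[-0.0006, 0, 0.088], -0.01]]}}

```text
clock: 8.93
tool_pos: [0.4375, 0.142, 0.108]
orientation: [179.9, 0.1, 5.0]
force: [-0.4, -0.2, -0.4]
opening: 0.0611
gripper_force: 0.0
```

>>> {"name": "send_rows", "arguments": {"deltas": [[[0, 0, 0], 0], [[0, 0, 0], 0], [[0, 0, 0], 0], [[0, 0, 0], 0], [[0, 0, 0], 0]], "gripper": 0}}

```text
clock: 9.35
tool_pos: [0.4384, 0.1427, 0.1099]
orientation: [-180.0, -0.1, 5.1]
force: [0.3, 0.1, 0.6]
opening: 0.0332
gripper_force: 0.0
```

>>> {"name": "send_rows", "arguments": {"deltas": [[[0, 0, 0], 0], [[0, 0, 0], 0], [[0, 0, 0], 0], [[0, 0, 0], 0], [[0, 0, 0], 0]]}}

```text
clock: 9.77
tool_pos: [0.4388, 0.1436, 0.1098]
orientation: [-179.9, -0.1, 5.1]
force: [-1.2, 5.3, 0.4]
opening: 0.0229
gripper_force: 30.0
```

```bash
python3 p.py -90 0 111 0;  python3 - <<'E'
from h import *
import json
J=np.array(json.load(open("J.json")))
s=ctrl.snapshot("side");print([(b["conf"],np.array(b["xy"])*[560,420]) for b in ctrl.boxes_of(s,"knob")[:2]])
E
```

```text
jig tcp mm [-89.1   1.1] z 109.8 F [-1.2  5.3  0.4] open 0.0229
clock 9.77 yaw 5.08 mm [-0.9  1.1 -1.2] share [-0.0011  0.0014 -0.0015] turn 0.0013
[]
```

>>> {"name": "send_rows", "arguments": {"deltas": [[[0, -0.001, -0.004], 0], [[0, -0.001, -0.008], 0], [[0, -0.001, -0.0125], 0], [[0, -0.001, -0.0125], 0], [[0, -0.001, -0.0125], 0]]}}

```text
clock: 10.28
tool_pos: [0.438, 0.1435, 0.1193]
orientation: [-180.0, -0.0, 5.0]
force: [0.0, 6.0, -7.1]
opening: 0.0228
gripper_force: 30.0
```

>>> {"name": "send_rows", "arguments": {"deltas": [[[0.003, -0.001, 0], 0], [[0.007, -0.001, 0], 0], [[0.011, -0.001, 0], 0], [[0.015, -0.001, 0], 0], [[0.019, -0.001, 0], 0]]}}

```text
clock: 10.7
tool_pos: [0.4532, 0.1452, 0.119]
orientation: [180.0, 0.0, 5.0]
force: [-1.1, 2.7, -6.3]
opening: 0.0229
gripper_force: 30.0
```

```bash
python3 p.py -52 0 119 0
```

```text
jig tcp mm [-74.6   1.4] z 119.0 F [-1.1  2.7 -6.3] open 0.0229
clock 10.7 yaw 5.05 mm [22.6  1.4  0. ] share [0.0283 0.0018 0.    ] turn 0.0009
```

>>> {"name": "send_rows", "arguments": {"deltas": [[[0.004, 0, 0], 0], [[0.009, 0, 0], 0], [[0.014, 0, 0], 0], [[0.019, 0, 0], 0], [[0.024, 0, 0], 0]]}}

```text
clock: 11.12
tool_pos: [0.4725, 0.147, 0.1191]
orientation: [180.0, 0.0, 5.1]
force: [-1.3, 2.3, -7.2]
opening: 0.0227
gripper_force: 30.0
```

>>> {"name": "send_rows", "arguments": {"deltas": [[[0, 0, 0], 0], [[0, 0, 0], 0], [[0, 0, 0], 0], [[0, 0, 0], 0], [[0, 0, 0], 0]]}}

```text
clock: 11.53
tool_pos: [0.4721, 0.1471, 0.1193]
orientation: [180.0, -0.0, 5.1]
force: [0.1, 0.0, -6.6]
opening: 0.0227
gripper_force: 30.0
```

```bash
python3 p.py -52 0 119 0;  python3 - <<'E'
from h import *
import json
J=np.array(json.load(open("J.json")))
s=snap("wrist","w2.png");print(proj(s,j2w(J,[[-.048,0,.02],[-.032,0,.02],[-.053,0,.08]])).round())
img=cv2.imread("pics/w1.png")
E
```

```text
jig tcp mm [-55.6   1.6] z 119.3 F [ 0.1  0.  -6.6] open 0.0227
clock 11.53 yaw 5.06 mm [3.6 1.6 0.3] share [0.0045 0.0021 0.0004] turn 0.001
[[288. 224.]
 [288. 202.]
 [289. 275.]]
```

View pics/w2.png

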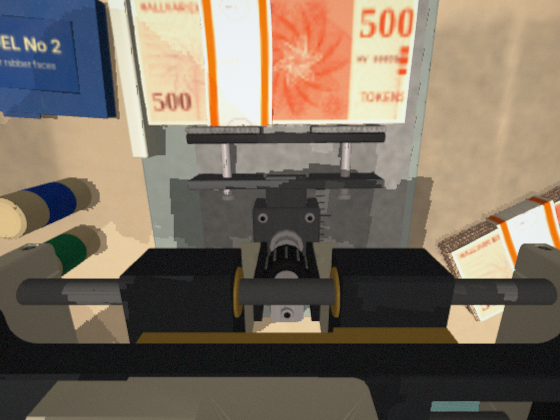

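```bash
python3 - <<'E'
from h import *
import json
J=np.array(json.load(open("J.json")))
s=ctrl.snapshot("wrist");o=ctrl.get_obs()
R=cv2.Rodrigues(np.array(s["rvec"]))[0];c=-R.T@np.array(s["tvec"]).ravel()
a=np.radians(4.02-o["orientation"][2]);Z=np.array([[np.cos(a),-np.sin(a),0],[np.sin(a),np.cos(a),0],[0,0,1]])
c1=Z@(c-o["tool_pos"])+np.array([.4385,.1428,.1798]);R1=R@Z.T
s1=dict(s,rvec=cv2.Rodrigues(R1)[0],tvec=-R1@c1)
print("check knob",proj(s1,j2w(J,[[-.09,0,.073]])))
for uv in((284,150),(284,156),(284,160)):print(uv,w2j(J,ray(s1,uv,.02)))
im=cv2.imread("pics/w1.png")[110:180,240:330];cv2.imwrite("pics/w1c.png",cv2.resize(im,None,fx=6,fy=6,interpolation=cv2.INTER_CUBIC))
E
```

```text
check knob [[286.25893294 230.99251903]]
(284, 150) [-0.03683348  0.00101084]
(284, 156) [-0.04192616  0.00110968]
(284, 160) [-0.04535551  0.00117624]
```

View pics/w1c.png

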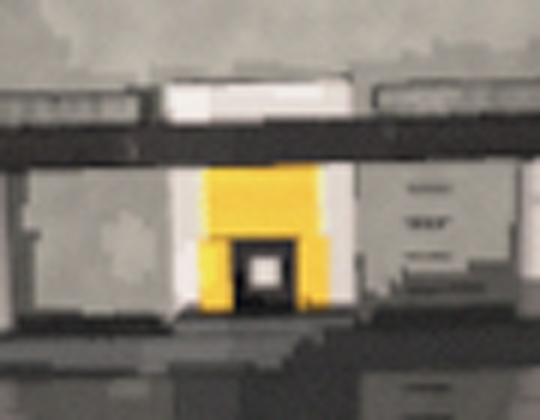

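The wrist view shows the pad just short of the bundle. The crop shows the shoe hole spanning rows 150–162 of w1, which puts it at jig x ≈ -42, so the guide travel to it is about 48 mm. I'll carry the guide a little further with the knob, then release it and push at the saddle's rear.

>>> {"name": "send_rows", "arguments": {"deltas": [[[0.0018, 0, 0], 0], [[0.0036, 0, 0], 0], [[0.0055, 0, 0], 0], [[0.0075, 0, 0], 0], [[0.0075, 0, 0], 0]]}}

```text
clock: 12.05
tool_pos: [0.4783, 0.1476, 0.1191]
orientation: [180.0, 0.0, 5.1]
force: [-1.2, 2.3, -6.9]
opening: 0.0228
gripper_force: 30.0
```

```bash
python3 p.py -90 0 150 0
```

```text
jig tcp mm [-49.5   1.7] z 119.1 F [-1.2  2.3 -6.9] open 0.0228
clock 12.05 yaw 5.05 mm [-40.5   1.6 -30.9] share [-0.0507  0.002  -0.0386] turn 0.0009
```

>>> {"name": "send_rows", "arguments": {"deltas": [[[0, 0, 0], 0], [[0, 0, 0], 0], [[0, 0, 0], 0], [[0, 0, 0], 0], [[0, 0, 0], 0]], "gripper": 0.7}}

```text
clock: 12.47
tool_pos: [0.4786, 0.1478, 0.1197]
orientation: [-180.0, -0.1, 5.1]
force: [0.3, 0.6, -0.4]
opening: 0.0507
gripper_force: 0.0
```

>>> {"name": "send_rows", "arguments": {"deltas": [[[-0.02, 0.002, -0.002], 0], [[-0.04, 0.002, -0.002], 0], [[-0.063, 0.002, -0.002], 0], [[-0.063, 0.002, -0.002], 0], [[-0.063, 0.002, -0.002], 0]]}}

```text
clock: 12.88
tool_pos: [0.4278, 0.1417, 0.1213]
orientation: [-180.0, -0.0, 5.1]
force: [0.7, 0.7, 0.8]
opening: 0.0611
gripper_force: 0.0
```

>>> {"name": "send_rows", "arguments": {"deltas": [[[0, 0, 0], 0], [[0, 0, 0], 0], [[0, 0, 0.01], 0], [[0, 0, 0.02], 0], [[0, 0, 0.033], 0]], "gripper": 0}}

```text
clock: 13.3
tool_pos: [0.4285, 0.1417, 0.0937]
orientation: [-180.0, -0.0, 5.0]
force: [-0.5, -0.0, 0.6]
opening: 0.0337
gripper_force: 0.0
```

```bash
python3 p.py -86 0 92 0; cat > k.py <<'E'
from h import *
import json
J=np.array(json.load(open("J.json")))
for n in("side","wrist"):
    s=ctrl.snapshot(n);print(n,[(round(b["conf"],2),(np.array(b["xy"])*[560,420]).round(1)) for b in ctrl.boxes_of(s,"knob")[:2]],"pred g40 lift6.5/0, g48 0:",proj(s,j2w(J,[[-.05,0,.0675],[-.05,0,.061],[-.042,0,.061]])).round(1).tolist())
E
python3 k.py
```

```text
jig tcp mm [-99.6   0.1] z 93.7 F [-0.5 -0.   0.6] open 0.0337
clock 13.3 yaw 5.04 mm [13.6  0.1  1.7] share [0.017  0.0001 0.0022] turn 0.0007
side [(0.25, array([296.1, 284.6]))] pred g40 lift6.5/0, g48 0: [[240.2, 193.8], [240.3, 196.4], [243.9, 195.0]]
wrist [(0.74, array([283.2, 189.7]))] pred g40 lift6.5/0, g48 0: [[283.6, 189.1], [283.7, 185.5], [283.7, 167.1]]
```

>>> {"name": "send_rows", "arguments": {"deltas": [[[0, 0, 0.002], 0], [[0, 0, 0.002], 0], [[0.005, 0, 0.002], 0], [[0.01, 0, 0.002], 0], [[0.015, 0, 0.002], 0]]}}

```text
clock: 13.92
tool_pos: [0.4407, 0.143, 0.0932]
orientation: [-180.0, -0.0, 5.1]
force: [-0.8, 0.1, 0.1]
opening: 0.0008
gripper_force: 0.0
```

>>> {"name": "send_rows", "arguments": {"deltas": [[[0.001, 0, 0], 0], [[0.002, 0, 0], 0], [[0.003, 0, 0], 0], [[0.004, 0, 0], 0], [[0.005, 0, 0], 0]]}}

```text
clock: 14.33
tool_pos: [0.4434, 0.1427, 0.0927]
orientation: [180.0, 0.1, 5.0]
force: [-2.8, 1.4, 1.0]
opening: 0.0005
gripper_force: 1.9
```

```bash
python3 p.py -80 0 92 0;python3 k.py
```

```text
jig tcp mm [-84.6  -0.2] z 92.7 F [-2.8  1.4  1. ] open 0.0005
clock 14.33 yaw 5.05 mm [ 4.6 -0.2  0.7] share [ 0.0058 -0.0002  0.0008] turn 0.0008
side [(0.73, array([252.9, 226.3]))] pred g40 lift6.5/0, g48 0: [[240.2, 193.8], [240.3, 196.4], [243.9, 195.0]]
wrist [(0.65, array([286.3, 220.2]))] pred g40 lift6.5/0, g48 0: [[285.1, 225.9], [285.1, 220.8], [285.1, 203.8]]
```

>>> {"name": "send_rows", "arguments": {"deltas": [[[0.0008, 0, 0], 0], [[0.0016, 0, 0], 0], [[0.0022, 0, 0], 0], [[0.0028, 0, 0], 0], [[0.0028, 0, 0], 0]]}}

```text
clock: 14.95
tool_pos: [0.4462, 0.143, 0.0928]
orientation: [180.0, 0.0, 5.1]
force: [-3.5, -1.3, -1.2]
opening: 0.0002
gripper_force: 1.7
```

>>> {"name": "send_rows", "arguments": {"deltas": [[[0.0006, 0, 0], 0], [[0.0012, 0, 0], 0], [[0.0015, 0, 0], 0], [[0.0015, 0, 0], 0], [[0.0015, 0, 0], 0]]}}

```text
clock: 15.37
tool_pos: [0.4475, 0.1432, 0.0928]
orientation: [180.0, 0.0, 5.1]
force: [-2.2, -1.2, -1.6]
opening: 0.0011
gripper_force: 1.5
```

>>> {"name": "send_rows", "arguments": {"deltas": [[[0.0004, 0, 0], 0], [[0.0008, 0, 0], 0], [[0.0012, 0, 0], 0], [[0.0012, 0, 0], 0], [[0.0012, 0, 0], 0]]}}

```text
clock: 15.78
tool_pos: [0.4491, 0.1438, 0.0931]
orientation: [-180.0, -0.1, 5.1]
force: [-1.6, -1.2, -2.1]
opening: 0.0004
gripper_force: 0.8
```

```bash
python3 p.py -80 0 92 0;python3 k.py
```

```text
jig tcp mm [-78.9   0.4] z 93.1 F [-1.6 -1.2 -2.1] open 0.0004
clock 15.78 yaw 5.07 mm [-1.1  0.4  1.1] share [-0.0014  0.0005  0.0014] turn 0.0012
side [] pred g40 lift6.5/0, g48 0: [[240.2, 193.8], [240.3, 196.4], [243.9, 195.0]]
wrist [(0.88, array([288.7, 215.9]))] pred g40 lift6.5/0, g48 0: [[286.5, 237.6], [286.5, 232.0], [286.6, 215.5]]
```

```bash
cat > k.py <<'E'
from h import *
import json
J=np.array(json.load(open("J.json")))
o=ctrl.get_obs();x=w2j(J,o["tool_pos"])[0]+.0345
v=[];w=[]
for i in range(3):
    s=ctrl.snapshot("wrist");b=ctrl.boxes_of(s,"knob");c=ctrl.cut_out(s,"knob")
    if b:v.append(b[0]["xy"][1]*420)
    if c:m=np.nonzero(c[0]["pixels"]);w.append((m[0].min(),m[0].max(),m[0].mean().round(1)))
print("pin",x*1000,"v",np.round(v,1),w,"pred up/down",proj(s,j2w(J,[[x,0,.0675],[x,0,.061]]))[:,1].round(1),"top up/down",proj(s,j2w(J,[[x+.01,0,.0795],[x+.01,0,.073]]))[:,1].round(1))
cv2.imwrite("pics/k%d.png"%(o["clock"]*100),cv2.resize(s["color"][100:320,180:400,::-1],(600,600)))
E
python3 k.py;ls pics
```

```text
pin -44.48570024868658 v [216.7 215.8 214.6] [(np.int64(189), np.int64(248), np.float64(218.9)), (np.int64(189), np.int64(249), np.float64(219.1)), (np.int64(189), np.int64(249), np.float64(218.7))] pred up/down [225.4 220.3] top up/down [212. 207.]
k1598.png
side0.png
t0c.png
t1.png
t1c.png
top0.png
w0.png
w1.png
w1c.png
w2.png
```

>>> {"name": "send_rows", "arguments": {"deltas": [[[0.0004, 0, 0], 0], [[0.0008, 0, 0], 0], [[0.001, 0, 0], 0], [[0.001, 0, 0], 0], [[0.001, 0, 0], 0]]}}

```text
clock: 16.85
tool_pos: [0.4491, 0.1435, 0.0928]
orientation: [180.0, 0.0, 5.1]
force: [-1.2, 0.6, 1.0]
opening: 0.0004
gripper_force: 0.7
```

```bash
python3 k.py;python3 p.py -80 0 92 0
```

```text
pin -44.37544447037102 v [218.5 217.1] [(np.int64(189), np.int64(250), np.float64(219.6)), (np.int64(190), np.int64(250), np.float64(219.5)), (np.int64(191), np.int64(249), np.float64(219.8))] pred up/down [225.9 220.8] top up/down [212.5 207.5]
jig tcp mm [-78.9   0. ] z 92.8 F [-2.   0.7  0.3] open 0.0001
clock 17.3 yaw 5.05 mm [-1.1  0.   0.8] share [-0.0014  0.      0.001 ] turn 0.0009
```

>>> {"name": "send_rows", "arguments": {"deltas": [[[0.0004, 0, 0], 0], [[0.0008, 0, 0], 0], [[0.001, 0, 0], 0], [[0.001, 0, 0], 0], [[0.001, 0, 0], 0]]}}

```text
clock: 17.72
tool_pos: [0.45, 0.1435, 0.0929]
orientation: [180.0, 0.0, 5.1]
force: [-2.1, 0.6, 0.5]
opening: 0.0002
gripper_force: 1.3
```

```bash
python3 k.py;python3 p.py -80 0 92 0
```

```text
pin -43.52897882822668 v [215.7 218.5 215.7] [(np.int64(189), np.int64(248), np.float64(219.0)), (np.int64(189), np.int64(250), np.float64(219.4)), (np.int64(189), np.int64(249), np.float64(219.5))] pred up/down [225.9 220.8] top up/down [212.5 207.5]
jig tcp mm [-78.    0.1] z 92.8 F [-2.4  1.2  0.1] open 0.0007
clock 18.17 yaw 5.06 mm [-2.   0.1  0.8] share [-0.0025  0.0001  0.0011] turn 0.001
```

```bash
ls pics/k*
```

```text
pics/k1598.png
pics/k1685.png
pics/k1771.png
```

View pics/k1771.png

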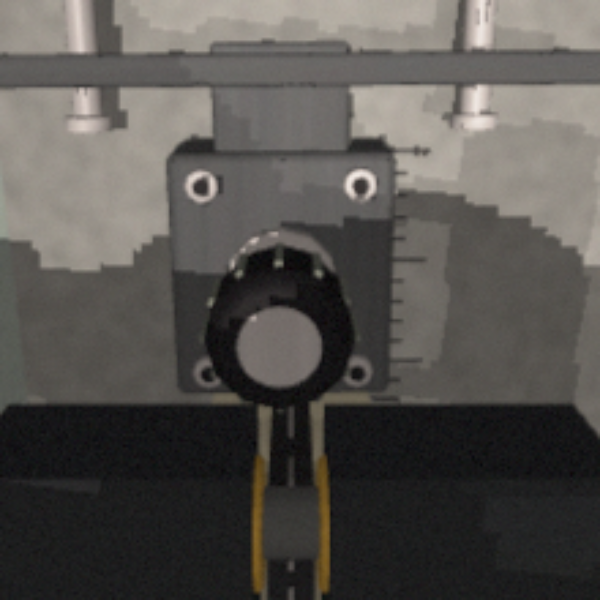

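>>> {"name": "send_rows", "arguments": {"deltas": [[[0.0004, 0, 0], 0], [[0.0008, 0, 0], 0], [[0.001, 0, 0], 0], [[0.001, 0, 0], 0], [[0.001, 0, 0], 0]]}}

```text
clock: 18.58
tool_pos: [0.4508, 0.1436, 0.0929]
orientation: [180.0, 0.0, 5.1]
force: [-2.9, 0.4, -0.0]
opening: 0.0001
gripper_force: 1.3
```

```bash
python3 k.py;python3 p.py -80 0 92 0
```

```text
pin -42.644542480694106 v [218.8 217.3 218. ] [(np.int64(190), np.int64(250), np.float64(219.4)), (np.int64(189), np.int64(250), np.float64(219.6)), (np.int64(190), np.int64(249), np.float64(219.4))] pred up/down [225.8 220.7] top up/down [212.5 207.4]
jig tcp mm [-77.1   0.1] z 92.9 F [-2.9 -0.3 -1.2] open 0.0001
clock 19.03 yaw 5.06 mm [-2.9  0.1  0.9] share [-0.0036  0.0001  0.0011] turn 0.001
```

The crop shows the knob at about (280,330), with the collar behind it at (285,240), and the saddle moving along with the fingers. I'll use this as the knob-up baseline, and keep going.

>>> {"name": "send_rows", "arguments": {"deltas": [[[0.0004, 0, 0], 0], [[0.0008, 0, 0], 0], [[0.001, 0, 0], 0], [[0.001, 0, 0], 0], [[0.001, 0, 0], 0]]}}

```text
clock: 19.45
tool_pos: [0.4516, 0.1437, 0.0929]
orientation: [180.0, 0.0, 5.1]
force: [-2.8, -0.5, -0.3]
opening: 0.0005
gripper_force: 1.4
```

```bash
sed -i 's/range(3)/range(1)/' k.py; python3 k.py
```

```text
pin -41.86606397546791 v [218.3] [(np.int64(189), np.int64(250), np.float64(219.4))] pred up/down [225.9 220.7] top up/down [212.5 207.4]
```

>>> {"name": "send_rows", "arguments": {"deltas": [[[0.0004, 0, 0], 0], [[0.0008, 0, 0], 0], [[0.001, 0, 0], 0], [[0.001, 0, 0], 0], [[0.001, 0, 0], 0]]}}

```text
clock: 20.02
tool_pos: [0.4519, 0.1437, 0.0928]
orientation: [180.0, 0.1, 5.1]
force: [-6.0, 1.2, 2.2]
opening: 0.0004
gripper_force: 2.9
```

```bash
python3 k.py
```

```text
pin -41.553390438275855 v [217.9] [(np.int64(189), np.int64(249), np.float64(219.8))] pred up/down [225.9 220.7] top up/down [212.5 207.5]
```

```bash
python3 - <<'E'
from h import *
import json
J=np.array(json.load(open("J.json")))
s=snap("wrist","k3.png");cv2.imwrite("pics/k3c.png",cv2.resize(s["color"][100:320,180:400,::-1],(600,600)))
x=w2j(J,ctrl.get_obs()["tool_pos"])[0]+.0345
d=cv2.absdiff(cv2.imread("pics/k1598.png"),cv2.imread("pics/k3c.png"));print("diff to k1598 in knob area",d[220:410,190:370].mean())
P=lambda p:np.c_[proj(s,j2w(J,p))-[180,100]]*600/220
print("saddle rear edge",P([[x-.025,.022,.036],[x-.025,-.022,.036]]).round().tolist())
for L in(0,.0065):print(L,"top centre",P([[x,0,.073+L]]).round().tolist(),"rim",P([[x,.012,.073+L],[x,-.012,.073+L]]).round().tolist())
for g in (-.001,.001):print(P([[x+g-.025,0,.036]]))
E
```

```text
diff to k1598 in knob area 8.083518518518519
saddle rear edge [[181.0, 403.0], [396.0, 403.0]]
0 top centre [[288.0, 356.0]] rim [[209.0, 356.0], [367.0, 356.0]]
0.0065 top centre [[288.0, 373.0]] rim [[204.0, 373.0], [372.0, 373.0]]
[[288.29422362 407.05513174]]
[[288.29695792 398.1357294 ]]
```

View pics/k3c.png

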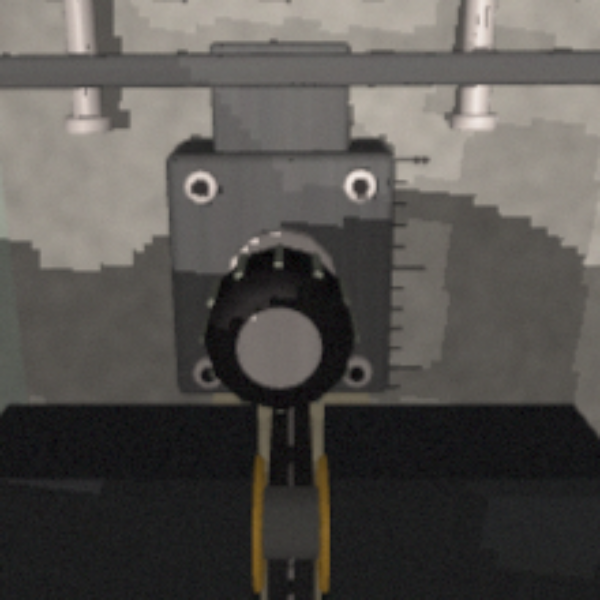

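The knob's rim and top disc (row 347 against 345 predicted down, 362 predicted up) show the plunger seated. The rise in force shows the pin on the hole's front wall. I'll back off and check the bundle.

>>> {"name": "send_rows", "arguments": {"deltas": [[[-0.01, 0, 0], 0], [[-0.025, 0, 0], 0], [[-0.03, 0, -0.03], 0], [[-0.03, 0, -0.08], 0], [[-0.03, 0, -0.13], 0]]}}

```text
clock: 20.63
tool_pos: [0.4279, 0.1412, 0.1978]
orientation: [179.9, 0.1, 5.1]
force: [2.1, 1.6, 0.5]
opening: 0.0004
gripper_force: 0.0
```

>>> {"name": "send_rows", "arguments": {"deltas": [[[0, 0, 0], 0], [[0, 0, 0], 0], [[0, 0, 0], 0], [[0, 0, 0], 0], [[0, 0, 0], 0]]}}

```text
clock: 21.05
tool_pos: [0.4281, 0.1413, 0.1959]
orientation: [179.9, 0.1, 5.1]
force: [0.7, 0.4, 0.7]
opening: 0.0004
gripper_force: 0.0
```

```bash
python3 - <<'E'
from h import *
import json
J=np.array(json.load(open("J.json")))
print(ctrl.get_obs()["force"].round(1))
a=snap("wrist","w9.png");b=ctrl.cut_out(a,"bundle");kb=ctrl.boxes_of(a,"knob")
for s,bb in((a,b),):
    c=max(cv2.findContours(bb[0]["pixels"].astype(np.uint8),0,2)[0],key=len);q=cv2.boxPoints(cv2.minAreaRect(c));print(bb[0]["conf"],q.round().tolist(),np.array([w2j(J,ray(s,u,.029)) for u in q]).round(4))
print([np.array(k["xy"])*[560,420] for k in kb],"pred down",proj(a,j2w(J,[[-.042,0,.061]])),"up",proj(a,j2w(J,[[-.042,0,.0675]])))
E
```

```text
[0.7 0.4 0.7]
0.83 [[174.0, 0.0], [376.0, 0.0], [376.0, 64.0], [174.0, 64.0]] [[ 0.0647  0.0851]
 [ 0.0649 -0.0693]
 [ 0.0204 -0.0734]
 [ 0.0203  0.0901]]
[array([286.888, 144.9  ])] pred down [[285.33166925 146.13025545]] up [[285.31634012 146.95432473]]
```

View pics/w9.png

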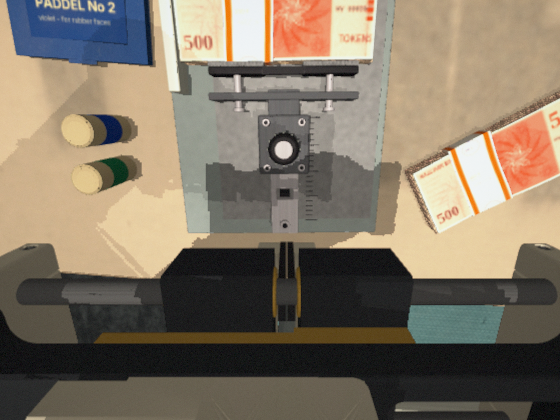

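The wrist view shows the knob at (285,148) with the saddle beyond the loading hole at (285,190). The pad is compressed onto the bundle, whose left end is at the end stop (178,30). I'll raise the camera to check the fence gap.

>>> {"name": "send_rows", "arguments": {"deltas": [[[0.02, 0, -0.05], 0], [[0.05, 0, -0.08], 0], [[0.08, 0, -0.1], 0], [[0.09, 0, -0.1], 0], [[0.09, 0, -0.1], 0]]}}

```text
clock: 21.62
tool_pos: [0.502, 0.1484, 0.2766]
orientation: [-180.0, -0.0, 5.0]
force: [-0.5, -1.0, -0.6]
opening: 0.0004
gripper_force: 0.0
```

>>> {"name": "send_rows", "arguments": {"deltas": [[[0, 0, 0], 0], [[0, 0, 0], 0], [[0, 0, 0], 0], [[0, 0, 0], 0], [[0, 0, 0], 0]]}}

```text
clock: 22.03
tool_pos: [0.4997, 0.148, 0.2767]
orientation: [180.0, 0.0, 5.1]
force: [-0.6, -0.4, 0.3]
opening: 0.0004
gripper_force: 0.0
```

```bash
python3 - <<'E'
from h import *
import json
J=np.array(json.load(open("J.json")))
a=snap("wrist","w10.png");print(ctrl.get_obs()["tool_pos"])
b=ctrl.cut_out(a,"bundle")[0];m=b["pixels"];c=max(cv2.findContours(m.astype(np.uint8),0,2)[0],key=len);r=cv2.minAreaRect(c);q=cv2.boxPoints(r)
Q=np.array([w2j(J,ray(a,u,.029)) for u in q]);print(b["conf"],r,Q.round(4),"centre",Q.mean(0))
print("pred flush corners",proj(a,j2w(J,[[.0945,.085,.029],[.0945,-.075,.029],[.0235,-.075,.029],[.0235,.085,.029],[.095,.05,.032],[.095,-.05,.032]])).round(1).tolist())
for yj in(.06,.03,-.02,-.06):
    P=proj(a,j2w(J,[[.085,yj,.03],[.12,yj,.03]])).round().astype(int)
    u=P[0,0];print(yj,u,[(v,*a["color"][v,u].tolist()) for v in range(max(P[1,1]-2,0),P[0,1]+3,1)])
E
```

```text
[0.4998766  0.14804451 0.27684054]
0.85 ((278.5, 110.0), (66.0, 145.0), 90.0) [[ 0.0927  0.0863]
 [ 0.093  -0.0697]
 [ 0.0234 -0.0744]
 [ 0.0231  0.0919]] centre [0.05805283 0.00852606]
pred flush corners [[207.1, 75.2], [356.0, 75.4], [351.6, 142.9], [212.0, 142.7], [239.2, 74.4], [333.2, 74.5]]
0.06 231 [(47, 226, 199, 158), (48, 225, 196, 154), (49, 226, 199, 158), (50, 187, 171, 144), (51, 165, 167, 153), (52, 173, 169, 160), (53, 222, 225, 218), (54, 235, 239, 238), (55, 235, 240, 239), (56, 236, 240, 239), (57, 237, 241, 240), (58, 236, 240, 241), (59, 236, 240, 241), (60, 235, 240, 240), (61, 236, 241, 239), (62, 237, 241, 240), (63, 236, 240, 239), (64, 235, 240, 239), (65, 236, 240, 241), (66, 234, 234, 228), (67, 235, 237, 230), (68, 236, 240, 233), (69, 237, 241, 231), (70, 236, 241, 233), (71, 237, 241, 236), (72, 237, 241, 239), (73, 235, 240, 239), (74, 237, 241, 238), (75, 208, 209, 196), (76, 130, 127, 111), (77, 122, 122, 110), (78, 219, 223, 211), (79, 238, 242, 228), (80, 236, 236, 205), (81, 237, 221, 177), (82, 237, 198, 157), (83, 234, 176, 141), (84, 229, 165, 
[... 1978 characters left out ...]
, 235), (55, 235, 239, 236), (56, 236, 240, 235), (57, 235, 240, 236), (58, 231, 235, 234), (59, 234, 238, 238), (60, 236, 240, 236), (61, 236, 239, 236), (62, 236, 240, 237), (63, 236, 240, 238), (64, 236, 240, 230), (65, 230, 230, 214), (66, 232, 235, 226), (67, 236, 240, 230), (68, 235, 240, 229), (69, 236, 240, 231), (70, 236, 240, 232), (71, 236, 241, 235), (72, 236, 240, 235), (73, 236, 240, 237), (74, 202, 207, 191), (75, 128, 127, 113), (76, 149, 152, 142), (77, 222, 228, 219), (78, 235, 240, 225), (79, 237, 239, 210), (80, 237, 237, 201), (81, 238, 237, 201), (82, 237, 234, 198), (83, 237, 231, 194), (84, 236, 231, 192), (85, 237, 229, 190), (86, 237, 218, 172), (87, 239, 191, 144)]
```

```bash
python3 -c "
from plant import ctrl
print(ctrl.close_job())"
```

```text
the job is handed in; nothing more can be done
None
```

The job is handed in at about 22 s: the images show the bundle home against the end stop and flush with the far fence, and the plunger seated in the shoe's hole at about 48 mm of travel. The interface returned no verdict. Shoe slip could not be measured, but the guide was stopped when the push force reached about 6 N.

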